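# Close up a row of wound coils in the test carrier and bolt it in

### The arm

A 6-joint arm with a two-finger parallel gripper is mounted at the origin on a cart in front of the work surface, level with it; the furniture and walls round the work are solid. World frame = base frame: x ahead of the robot, y to its left, z up, the work surface at z = 0. Lengths are in m, angles in degrees, forces in N, time in s.
With the tool pointing down it reaches from about 0.3 to 0.75 m from the base axis. Payload 8.5 kg.
Tool frame: the origin (TCP) lies on the centre line of the jaws, within the pads' length; the fingertips stand env.tcp_to_tips ahead of it and the grasp point (between the pads) lies 8 mm behind it (env.tcp_to_tips is the distance from the TCP to the fingertips, in m); z points along the fingers, y is the direction in which the jaws open and shut (so a half turn about z gives the same grasp; the last joint's range is limited). The gripper opens to 85 mm and grips with 20 to 120 N. Pads are 22 mm wide; open, the fingers measure 114 mm over their backs; the gripper's body (76 mm by 85 mm) begins 54 mm behind the grasp point. The pads swing forward as they close: fully open they stand 13 mm farther back than shut.
Start: joints at [56.878, 21.807, 74.336, -0, 83.858, -12.336], TCP at [0.195, 0.514, 0.242] pointing down, gripper open.
Joint ranges: [-178.18, 178.18], [-50.72, 133.34], [12.68, 142.11], [-81.47, 261.47], [9.98, 163.14], [-165.26, 165.26]. Speed limits (degrees/s): [136.94, 136.94, 180, 180, 180, 180].

### API

Orientations are given as a 3x3 rotation matrix whose columns are the frame's x, y, z axes.
In Python, from rig import env gives the robot as it stands. The module is installed in compiled form; this text tells all that it offers.
- The arm moves only by the tool carry_out, never from a script. Its argument "rows" is a list of rows, each an object of numbers: "tx", "ty", "tz": the shift along the tool's x, y, z in cm; "yaw": the turn about the tool's z in rad. In form: [{"tx": .., "ty": .., "tz": .., "yaw": ..}, ...]. A call has 1 to 12 rows; each row shifts and turns the pose as measured when the row begins, along the tool's axes as they then stand; what a row does not reach is not made up. A row lasts 1/10 s, in which the tool goes at most 50 mm and 8.59 degrees, less where a joint would pass 70% of its speed; a pose out of reach is approached as far as the arm can. A call is refused whole if a number of a shift passes 5 or a number of a turn 0.15, either way. A call with a gripper value outside its range is refused whole. "jaw" is the closure, from -1 (fully open) to 1 (shut), set as the call begins (left out, the last holds). The fingers move at their own pace and stop on an object; "squeeze" is the grip in N (left out, the last holds). Time passes only in rows, so rows that do not move let the fingers close. It gives the time, the measured TCP pose, the force and the opening at its end, in the units of the state.
- env.observe(): the state, without advancing time (a new reading comes with each control period).
- env.get_image(name): name is "scene" or "top" or "wrist"; returns the picture (420x560x3 uint8, red, green, blue); there is no depth.
- env.camera_params(name): a dict with "vertical_fov" (degrees; the focal length in pixels is half the picture's height over the tangent of half this angle, whatever the lens; pixels are square), "cx", "cy" (the principal point, pixels), "view" (4x4, takes a point from world to camera coordinates). Camera axes: x right, y up, looking along -z (the intrinsics and any distortion apply to the point x, -y, -z); pixel columns grow to the right and rows downward; lengths in m; the calibration is good to about 2 mm. A picture is of the moment at which its call begins: read the wrist's pose just before it. camera_params takes no time and is no camera call; for the wrist camera it gives the pose at the moment of the call.
- env.close_job(): hands the job in, once; it reports no verdict.
The state is a dict: "time_s": time; "q": joint angles; "qvel": joint speeds; "joint_efforts": joint torques, N m; "position": TCP position; "tool_rot": TCP orientation; "ft_force": force on the tool from outside, world axes, zero at the start; "wrist_torque": the same for the moment, N m; "grip_width": finger opening in m.
Only numpy, scipy, OpenCV 4.12 (cv2) and the standard library are available. Lean on these libraries where they do the work, as an engineer would, in place of code of your own. Each camera call takes 0.05 s, during which the arm holds its last target. There are 200 camera calls.

### The job

Make the coil carrier ready for the test: push the row of four touching coils along the guide rails as one train until the first coil is fully home against the end stop, then push the head of the sliding bolt all the way in, so that the bolt crosses behind the last coil and locks the row. Only push: do not lift a coil or let the row come apart, and leave the spare coil and the other things on the bench where they are.

Things in the scene. Friction and masses are not known exactly. Their poses are not given: they have to be found in the camera images.
- carrier: Coil carrier fixed to the bench: aluminium plate 70 x 272 x 8 mm with two steel guide rails and a dark end stop block at the +y end; open at the -y end. Origin at bench height midway between the rails; y along the channel towards the stop, x across it, away from the robot (carrier turned by -9 to 20 degrees), z up. Channel floor at z = 8 mm. The bolt runs along the line y = -12, z = 27 mm.
- rails_mid (a point): Midway between the guide rails, at the height of their tops (21 mm above the bench), at y = -5 mm in the carrier's frame: the rear face of the last coil lies here when the row is home. Rails 38.5 mm apart inside (1.25 mm play on each side of a coil), 5 mm thick, from y = -125 to 115 mm.
- stop_face (a point): Middle of the end stop's face at channel floor height, y = 115 mm in the carrier's frame, where the first coil ends up touching; the stop's top is 42 mm above the bench. With the row home the coil centres lie at y = 100, 70, 40 and 10 mm in the carrier's frame.
- keeper (a point): Mouth of the hole that takes the bolt's nose, in a dark block on the far side of the channel (x = 31 to 43 mm in the carrier's frame). The bolt's guide block on the near side spans x = -47 to -31 mm. Both blocks are 24 mm wide along y, centred on the bolt, with tops 39 mm above the bench; the 62 mm between them is free for fingers above the rails.
- coil1: First coil of the row, nearest the end stop: 36 mm wide and high, 30 mm long along the rails, two square white end flanges 3 mm thick with a copper winding (paper band) between them, about 90 g; origin at the centre of its underside, z up, y along the rails towards the stop.
- coil2: Second coil, like the first, touching it.
- coil3: Third coil, like the first, touching the second.
- coil4: Last coil of the row, like the first, farthest from the end stop. Its rear flange (15 mm behind its origin, 8 to 44 mm above the bench) is the face to push. The row starts 35 to 85 mm short of the stop, in the bolt's way, and slides with 1 to 3 N.
- bolt (a joint): Sliding bolt, a steel rod 10 mm in diameter with a rounded nose: travel in m, 0 = drawn back (nose over the near rail), 0.056 = fully in, with its nose through the channel and 3 mm into the keeper. It slides along the carrier's +x with 1.5 N friction and stays where it is left. It cannot pass while a coil stands on its line.
- bolt_head (a point): Centre of the rear face of the bolt's round black head (26 mm in diameter, 12 mm thick), 27 mm above the bench: the face to push. At joint value 0 it lies at x = -118 mm, y = -12 mm in the carrier's frame, and it moves along the carrier's +x with the joint.
- spare_coil: A fifth, loose coil of the same shape standing on the bench beside the carrier; leave it alone.
- gauge: Hardened setting ring, 48 mm in diameter and 14 mm high, on the bench near the carrier; leave it alone. Origin at the centre of its underside.
- weight: Check weight with a knob, 22 mm in diameter and 37 mm high, on the bench near the carrier; leave it alone. Origin at the centre of its underside.
- driver: Small screwdriver with an amber handle, 153 mm long, lying on the bench to the right; leave it alone.
Not all that is in view belongs to the job. What is shaped like the coil2 but blue is not meant.

How it is judged (in metres and radians):
On the way, in this order (a step that is already met when the one before it is completed fails the run):
1. the row of four coils is home against the end stop, with the bolt still drawn back (y of coil1 in the frame of carrier above 0.097 m and y of coil2 in the frame of carrier above 0.067 m and y of coil3 in the frame of carrier above 0.037 m and y of coil4 in the frame of carrier above 0.007 m and z of each of coil1, coil2, coil3, coil4 in the frame of carrier below 0.0105 m and value of joint bolt below 0.015 m), for 0.2 s.
2. the bolt is pushed in behind the last coil (value of joint bolt above 0.051 m), for 0.2 s.
At the end, for the whole second after the job is handed in: All four coils stand flat in the channel, each within 3 mm of its place with the row closed up on the end stop, at rest, and the bolt is in by more than 51 of its 56 mm; the row was brought home before the bolt was pushed (y of coil1 in the frame of carrier above 0.097 m and y of coil2 in the frame of carrier above 0.067 m and y of coil3 in the frame of carrier above 0.037 m and y of coil4 in the frame of carrier above 0.007 m and z of each of coil1, coil2, coil3, coil4 in the frame of carrier below 0.0105 m and value of joint bolt above 0.051 m and linear speed of each of coil1, coil2, coil3, coil4 below 0.02 m/s); the robot touches nothing.
It fails at once if a coil of the row is lifted more than 8 mm off the channel floor (z of any of coil1, coil2, coil3, coil4 in the frame of carrier above 0.016 m).
It fails at once if a gap of more than 8 mm opens between two neighbours of the row (distance between coil1 and coil2 above 0.038 m or distance between coil2 and coil3 above 0.038 m or distance between coil3 and coil4 above 0.038 m).
It fails at once if the spare coil, the ring, the weight or the screwdriver is moved by more than 20 mm (distance of any of spare_coil, gauge, weight, driver from where it was at the start of the episode above 0.02 m).
It also fails if it takes over 40 s, if anything falls off the work surface, if the arm or the gripper's body presses on something with over 40 N, if the wrist force passes 120 N, or if a joint passes its speed limit or range.

## Working session

There is one attempt and no reset: what is moved stays moved. The work goes in short steps, Python scripts to look and compute and a tool call to move; the robot and the scene stay as the last step left them, time stands still between calls to the robot, and variables do not carry over. Pictures are saved under pics/ and viewed, about 8 in all and at most 12, crops included, and the job is handed in when it is done.

Besides the shell and the picture viewer there is one more tool, called after "Request:" by a JSON object that holds its "name" and its "arguments", one argument or row to a line. carry_out: Moves the arm, as the interface text tells. Its arguments: {"type":"object","properties":{"rows":{"type":"array","items":{"type":"object","properties":{"tx":{"type":"number"},"ty":{"type":"number"},"tz":{"type":"number"},"yaw":{"type":"number"}}}},"jaw":{"type":"number"},"squeeze":{"type":"number"}},"required":["rows"]}

```bash
mkdir -p pics
python3 - <<'E'
from rig import env
import cv2,json
s=env.observe();print(s['time_s'],s['position'],s['tool_rot'],s['grip_width'],env.tcp_to_tips)
for n in("scene","top"):
    im=env.get_image(n);cv2.imwrite(f"pics/{n}0.png",im[:,:,::-1])
    p=env.camera_params(n);print(n,p)
E
```

```text
0.0 [0.19504144 0.51395847 0.24171935] [[-9.34897322e-01  3.54917431e-01 -7.84267458e-04]
 [ 3.54918180e-01  9.34896529e-01 -1.25110155e-03]
 [ 2.89171179e-04 -1.44800226e-03 -9.99998910e-01]] 0.08522255383368847 0.011
scene {'vertical_fov': 49.88235653309163, 'cx': 276.1917642582102, 'cy': 209.13681274613552, 'view': array([[ 0.84693808, -0.53121891, -0.02241354, -0.43181482],
       [ 0.36226137,  0.54568141,  0.75564443, -0.20754391],
       [-0.38918196, -0.6481036 ,  0.65459845, -1.02278555],
       [ 0.        ,  0.        ,  0.        ,  1.        ]])}
top {'vertical_fov': 49.61474071391564, 'cx': 275.88245468256406, 'cy': 209.53534101646866, 'view': array([[ 0.0064521 , -0.99997105, -0.00403479, -0.03488416],
       [ 0.9975177 ,  0.00615323,  0.07014688, -0.49854649],
       [-0.07012003, -0.00447736,  0.99752851, -1.01383163],
       [ 0.        ,  0.        ,  0.        ,  1.        ]])}
```

View pics/top0.png

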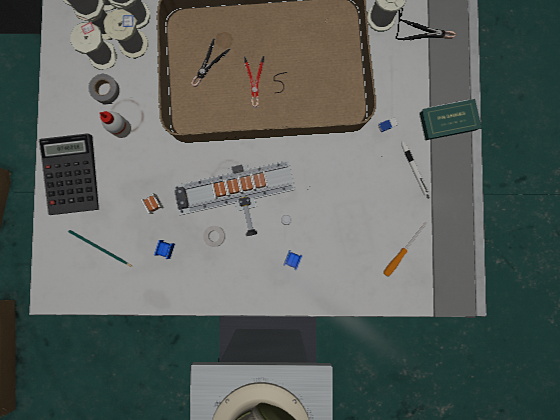

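View pics/scene0.png

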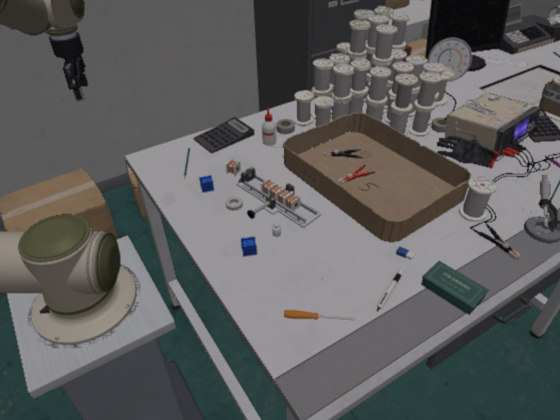

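The top view shows the carrier at about (175-297, 160-235). The stop is at left (182,198), the coils run from 213 to 267, the bolt head is at (251,232), the ring at (214,236), the weight at (286,220) and the spare coil at (151,203). The blue objects are decoys. Next I'll enlarge this area.

Run:
```python
import cv2
im=cv2.imread("pics/top0.png")[150:250,165:305]
cv2.imwrite("pics/top0c.png",cv2.resize(im,None,fx=5.7,fy=5.7,interpolation=cv2.INTER_CUBIC))
```

```text
(no output)
```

View pics/top0c.png

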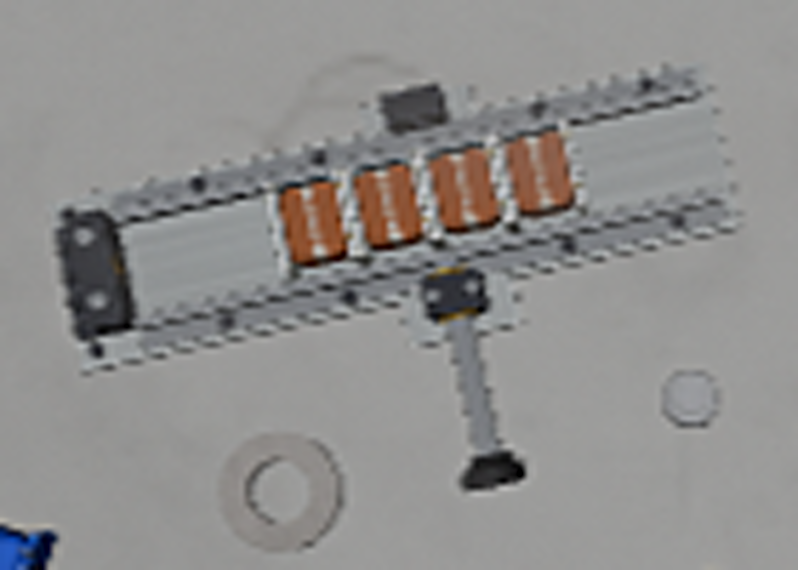

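```bash
cat > h.py <<'E'
import numpy as np, cv2
from scipy.optimize import least_squares
from rig import env
def proj(P,p):
    f=210/np.tan(np.radians(p['vertical_fov'])/2)
    c=(p['view']@np.c_[P,np.ones(len(P))].T).T
    return np.c_[p['cx']+f*c[:,0]/-c[:,2], p['cy']-f*c[:,1]/-c[:,2]]
def c2w(v,P):
    c,s=np.cos(v[2]),np.sin(v[2]);P=np.asarray(P,float)
    return np.c_[v[0]+c*P[:,0]-s*P[:,1],v[1]+s*P[:,0]+c*P[:,1],P[:,2]]
def back(uv,z,p):  # pixel -> world point at height z
    f=210/np.tan(np.radians(p['vertical_fov'])/2);R=p['view'][:3,:3];o=-R.T@p['view'][:3,3]
    d=R.T@np.array([(uv[0]-p['cx'])/f,-(uv[1]-p['cy'])/f,-1]);return o+d*(z-o[2])/d[2]
def fit(P,uv,p,v0):
    r=least_squares(lambda v:(proj(c2w(v,P),p)-uv).ravel(),v0,loss='soft_l1')
    return r.x,r.fun.reshape(-1,2)
E
python3 - <<'E'
from h import *
p=env.camera_params("top")
P=np.array([[37,-12,39],[-39,-12,39],[0,115,42],[35,-136,8],[-35,-136,8],[35,136,8],[-35,136,8],[-118,-12,27]])/1e3
uv=np.array([[413,108],[455,293],[128,270],[705,68],[740,222],[62,210],[85,370],[494,482]])/5.7+[165,150]
v,r=fit(P,uv,p,[.45,0,.17])
print(v,np.degrees(v[2]));print(r.round(1))
k=lambda a,b:np.array([a,b])/5.7+[165,150]
Rinv=lambda w:(np.array([[np.cos(v[2]),np.sin(v[2])],[-np.sin(v[2]),np.cos(v[2])]])@(w[:2]-v[:2]))
for n,(a,b,z) in dict(rear4=(574,170,.044),front1=(278,228,.044),ring=(282,491,.014),weight=(690,398,.037)).items():
    w=back(k(a,b),z,p);print(n,w.round(3),Rinv(w).round(4))
print(c2w(v,np.array([[-118,-12,27],[0,-125,27],[0,-5,27]])/1e3))
# per-pixel scale
E
```

```text
[0.54951698 0.05999187 0.23039734] 13.200795240417648
[[-0.9 -0.2]
 [-0.9  0.3]
 [-3.2 -0.2]
 [ 1.7 -2.1]
 [ 2.4  0.3]
 [-0.7 -1. ]
 [ 1.6  0.6]
 [ 0.3  1.9]]
rear4 [ 0.563 -0.009  0.044] [-0.0027 -0.07  ]
front1 [0.539 0.106 0.044] [0.0008 0.0473]
ring [0.438 0.107 0.014] [-0.0982  0.0716]
weight [ 0.475 -0.055  0.037] [-0.0991 -0.0944]
[[ 0.43737542  0.02136196  0.027     ]
 [ 0.57806253 -0.0617051   0.027     ]
 [ 0.5506588   0.05512399  0.027     ]]
```

Request:
{"name": "carry_out", "arguments": {
  "rows": [
    {"yaw": 0.14},
    {"yaw": 0.14},
    {"yaw": 0.14},
    {"yaw": 0.14},
    {"yaw": 0.14},
    {"yaw": 0.14},
    {"yaw": 0.14}
  ],
  "jaw": 1
}}

```text
validation failed for argument at $.ro...
```

Request:
{"name": "carry_out", "arguments": {
  "rows": [
    {"tx": 0,"ty": 0,"tz": 0,"yaw": 0.14},
    {"tx": 0,"ty": 0,"tz": 0,"yaw": 0.14},
    {"tx": 0,"ty": 0,"tz": 0,"yaw": 0.14},
    {"tx": 0,"ty": 0,"tz": 0,"yaw": 0.14},
    {"tx": 0,"ty": 0,"tz": 0,"yaw": 0.14},
    {"tx": 0,"ty": 0,"tz": 0,"yaw": 0.14},
    {"tx": 0,"ty": 0,"tz": 0,"yaw": 0.14}
  ],
  "jaw": 1
}}

```text
time_s: 0.8
position: [0.1944, 0.513, 0.239]
tool_rot: [[-0.19, 0.982, -0.004], [0.982, 0.19, -0.007], [-0.006, -0.005, -1.0]]
ft_force: [-0.5, -0.8, -0.0]
grip_width: -0.0001
```

Request:
{"name": "carry_out", "arguments": {
  "rows": [
    {"tx": -4.5,"ty": 2,"tz": 0,"yaw": 0},
    {"tx": -4.5,"ty": 2,"tz": 0,"yaw": 0},
    {"tx": -4.5,"ty": 2,"tz": 0,"yaw": 0},
    {"tx": -4.5,"ty": 2,"tz": 0,"yaw": 0},
    {"tx": -4.5,"ty": 2,"tz": 0,"yaw": 0},
    {"tx": -4.5,"ty": 2,"tz": 0,"yaw": 0},
    {"tx": -4.5,"ty": 2,"tz": 0,"yaw": 0},
    {"tx": -4.5,"ty": 2,"tz": 0,"yaw": 0},
    {"tx": -4.5,"ty": 2,"tz": 0,"yaw": 0},
    {"tx": -4.5,"ty": 2,"tz": 0,"yaw": 0},
    {"tx": -4.5,"ty": 2,"tz": 0,"yaw": 0},
    {"tx": -4.5,"ty": 2,"tz": 0,"yaw": 0}
  ]
}}

```text
time_s: 2.0
position: [0.5326, 0.0197, 0.2373]
tool_rot: [[-0.192, 0.981, -0.009], [0.981, 0.192, -0.007], [-0.005, -0.011, -1.0]]
ft_force: [0.9, 1.8, 0.6]
grip_width: -0.0001
```

Run:
```python
from h import *
s=env.observe();print(s['position'],s['time_s'])
import json
p=env.camera_params("wrist");im=env.get_image("wrist")
np.savez("w1.npz",**p);cv2.imwrite("pics/w1.png",im[:,:,::-1]);print(p)
```

```text
[0.53256071 0.01972294 0.23731281] 2.0
{'vertical_fov': 67.89710016831319, 'cx': 270.13685488992564, 'cy': 213.34484826048435, 'view': array([[ 0.98123153,  0.19254371, -0.01056396, -0.52398546],
       [-0.1880641 ,  0.94341798, -0.27311978,  0.117371  ],
       [-0.04262126,  0.26998044,  0.96192203, -0.35640711],
       [ 0.        ,  0.        ,  0.        ,  1.        ]])}
```

View pics/w1.png

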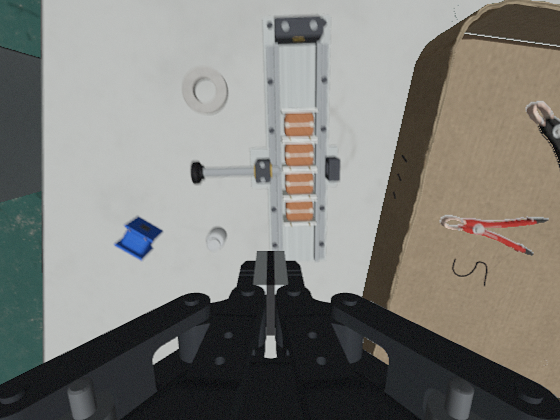

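The wrist view shows the stop at (300,28), coils 1 to 4 at (300,125) to (300,210), the guide at (263,170), the keeper at (333,168), the bolt head at (197,172), the ring at (205,91) and the weight at (216,238). I'll enlarge it to fit the pose.

Run:
```python
import cv2
im=cv2.imread("pics/w1.png")[100:250,180:350]
cv2.imwrite("pics/w1c.png",cv2.resize(im,None,fx=4,fy=4,interpolation=cv2.INTER_CUBIC))
```

```text
(no output)
```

View pics/w1c.png

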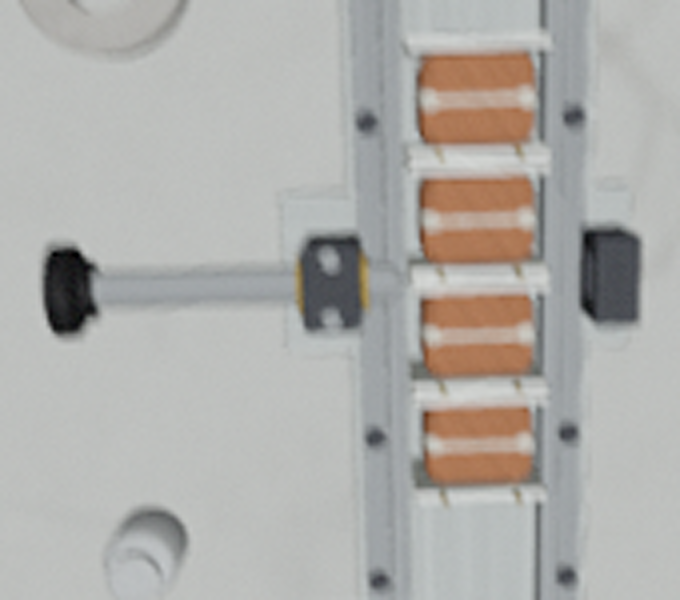

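Run:
```python
from h import *
p=dict(np.load("w1.npz"))
o=-p['view'][:3,:3].T@p['view'][:3,3];print("cam",o)
P=np.array([[-47,0,39],[-31,0,39],[-31,-24,39],[-47,-24,39],[43,0,39],[43,-24,39],[-118,-12,27]])/1e3
uv=np.array([[303,237],[360,235],[362,330],[306,332],[638,234],[638,322],[46,292]])/4+[180,100]
P2=np.r_[P,[[0,.115,.042]]];uv2=np.r_[uv,[[301,41]]]
for a,b in((P,uv),(P2,uv2)):
    v,r=fit(a,b,p,[.55,.06,.2]);print(v,np.degrees(v[2]));print(r.round(1).tolist())
    Ri=np.array([[np.cos(v[2]),np.sin(v[2])],[-np.sin(v[2]),np.cos(v[2])]])
    for n,(x,y,z) in dict(r4l=(415,500,.044),r4r=(545,498,.044),f1l=(408,36,.044),f1r=(550,36,.044),weight=(135,575,.037)).items():
        w=back(np.array([x,y])/4+[180,100],z,p);print(n,(Ri@(w[:2]-v[:2])).round(4))
np.save("v.npy",v)
```

```text
cam [0.52103381 0.08638314 0.36935683]
[0.55445815 0.05779104 0.22452158] 12.864138657732783
[[-1.0, 1.1], [-0.1, 1.1], [0.1, -0.0], [-0.8, -0.1], [1.2, -0.7], [0.5, -0.0], [0.0, -1.0]]
r4l [-0.018  -0.0706]
r4r [ 0.0175 -0.071 ]
f1l [-0.0175  0.0501]
f1r [0.0176 0.049 ]
weight [-0.0981 -0.0932]
[0.55478949 0.05744745 0.21590028] 12.370174636194903
[[-0.8, 1.1], [0.2, 1.3], [0.2, 0.1], [-0.7, -0.1], [1.4, 0.0], [0.5, 0.7], [0.1, -1.5], [-0.5, -4.9]]
r4l [-0.0176 -0.0703]
r4r [ 0.0179 -0.0704]
f1l [-0.0181  0.0503]
f1r [0.0169 0.0495]
weight [-0.0975 -0.0936]
```

Request:
{"name": "carry_out", "arguments": {
  "rows": [
    {"tx": -3.4,"ty": 1.6,"tz": 0,"yaw": 0},
    {"tx": -3.4,"ty": 1.6,"tz": 0,"yaw": 0},
    {"tx": 0,"ty": 0,"tz": 3,"yaw": -0.03},
    {"tx": 0,"ty": 0,"tz": 4,"yaw": 0},
    {"tx": 0,"ty": 0,"tz": 4,"yaw": 0},
    {"tx": 0,"ty": 0,"tz": 4,"yaw": 0},
    {"tx": 0,"ty": 0,"tz": 2,"yaw": 0},
    {"tx": 0,"ty": 0,"tz": 0,"yaw": 0}
  ]
}}

```text
time_s: 2.85
position: [0.5812, -0.0551, 0.0583]
tool_rot: [[-0.213, 0.977, -0.01], [0.977, 0.212, -0.009], [-0.007, -0.012, -1.0]]
ft_force: [0.2, 0.3, 1.0]
grip_width: -0.0004
```

```bash
cat >> h.py <<'E'
V=np.array([.55446,.05779,.22452])
def state():
    s=env.observe();c,t=np.cos(V[2]),np.sin(V[2]);R=np.array([[c,t],[-t,c]])
    d=s['position'];y=s['tool_rot'][:2,1]
    print('t',round(s['time_s'],2),'carrier xy mm',((R@(d[:2]-V[:2]))*1e3).round(1),'tips z',round((d[2]-.011)*1e3,1),
     'yaw err deg',round(np.degrees(np.arctan2(y[1],y[0])-V[2]),2),'F carrier',(R@s['ft_force'][:2]).round(1),round(s['ft_force'][2],1))
E
python3 - <<'E'
from h import *
state()
p=env.camera_params("wrist");im=env.get_image("wrist")
np.savez("w2.npz",**p);cv2.imwrite("pics/w2.png",im[:,:,::-1])
E
```

```text
t 2.85 carrier xy mm [   1. -116.] tips z 47.3 yaw err deg -0.6 F carrier [0.2 0.2] 1.0
```

View pics/w2.png

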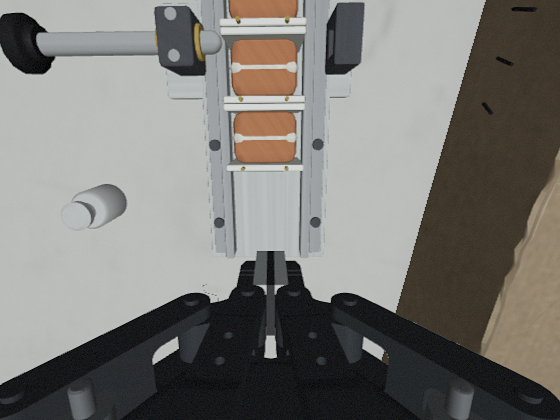

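The tips hang at about (271,255), centred over the open channel end. Coil 4's rear flange is at row 170 and the bolt is still drawn back. I'll lower the tips and advance.

Request:
{"name": "carry_out", "arguments": {
  "rows": [
    {"tx": 0.5,"ty": -0.1,"tz": 1.5,"yaw": -0.01},
    {"tx": 0.5,"ty": 0,"tz": 1.5,"yaw": 0},
    {"tx": 0.5,"ty": 0,"tz": 0,"yaw": 0},
    {"tx": 0,"ty": 0,"tz": 0,"yaw": 0}
  ]
}}

```text
time_s: 3.3
position: [0.5803, -0.0412, 0.0348]
tool_rot: [[-0.223, 0.975, 0.001], [0.975, 0.223, -0.013], [-0.012, -0.002, -1.0]]
ft_force: [-0.9, -0.4, 0.6]
grip_width: 0.0
```

```bash
python3 -c "
from h import *
state()"
```

```text
t 3.3 carrier xy mm [   3.2 -102.3] tips z 23.8 yaw err deg 0.01 F carrier [-0.9 -0.2] 0.6
```

Request:
{"name": "carry_out", "arguments": {
  "rows": [
    {"tx": 0.3,"ty": -0.3,"tz": 0.5,"yaw": 0},
    {"tx": 0.3,"ty": 0,"tz": 0.3,"yaw": 0},
    {"tx": 0.3,"ty": 0,"tz": 0,"yaw": 0},
    {"tx": 0.2,"ty": 0,"tz": 0,"yaw": 0}
  ]
}}

```text
time_s: 3.7
position: [0.5761, -0.0311, 0.0294]
tool_rot: [[-0.223, 0.975, 0.006], [0.975, 0.223, -0.014], [-0.015, 0.003, -1.0]]
ft_force: [0.2, 0.0, -0.1]
grip_width: -0.0
```

```bash
python3 -c "
from h import *
state()"
```

```text
t 3.7 carrier xy mm [  1.3 -91.5] tips z 18.4 yaw err deg -0.0 F carrier [ 0.2 -0. ] -0.1
```

Request:
{"name": "carry_out", "arguments": {
  "rows": [
    {"tx": 0.4,"ty": -0.1,"tz": 0,"yaw": 0},
    {"tx": 0.4,"ty": 0,"tz": 0,"yaw": 0},
    {"tx": 0.4,"ty": 0,"tz": 0,"yaw": 0},
    {"tx": 0.4,"ty": 0,"tz": 0,"yaw": 0},
    {"tx": 0.4,"ty": 0,"tz": 0,"yaw": 0},
    {"tx": 0.4,"ty": 0,"tz": 0,"yaw": 0},
    {"tx": 0.4,"ty": 0,"tz": 0,"yaw": 0},
    {"tx": 0.4,"ty": 0,"tz": 0,"yaw": 0},
    {"tx": 0.4,"ty": 0,"tz": 0,"yaw": 0},
    {"tx": 0.4,"ty": 0,"tz": 0,"yaw": 0}
  ]
}}

```text
time_s: 4.7
position: [0.5665, 0.0095, 0.0295]
tool_rot: [[-0.222, 0.975, 0.009], [0.975, 0.222, -0.016], [-0.018, 0.005, -1.0]]
ft_force: [-0.7, -3.8, 1.2]
grip_width: 0.0002
```

```bash
python3 -c "
from h import *
state()"
```

```text
t 4.7 carrier xy mm [  1.  -49.7] tips z 18.5 yaw err deg -0.01 F carrier [-1.5 -3.5] 1.2
```

Request:
{"name": "carry_out", "arguments": {
  "rows": [
    {"tx": 0.4,"ty": 0,"tz": 0,"yaw": 0},
    {"tx": 0.4,"ty": 0,"tz": 0,"yaw": 0},
    {"tx": 0.4,"ty": 0,"tz": 0,"yaw": 0},
    {"tx": 0.4,"ty": 0,"tz": 0,"yaw": 0},
    {"tx": 0.4,"ty": 0,"tz": 0,"yaw": 0},
    {"tx": 0.4,"ty": 0,"tz": 0,"yaw": 0},
    {"tx": 0.3,"ty": 0,"tz": 0,"yaw": 0}
  ]
}}

```text
time_s: 5.4
position: [0.5604, 0.038, 0.0295]
tool_rot: [[-0.223, 0.975, 0.011], [0.975, 0.223, -0.017], [-0.019, 0.006, -1.0]]
ft_force: [0.5, -4.0, 2.2]
grip_width: 0.0003
```

```bash
python3 -c "
from h import *
state()"
```

```text
t 5.4 carrier xy mm [  1.4 -20.6] tips z 18.5 yaw err deg 0.0 F carrier [-0.4 -4. ] 2.2
```

Near home. I'll go on in small steps until the stop shows in the force.

Request:
{"name": "carry_out", "arguments": {
  "rows": [
    {"tx": 0.2,"ty": 0,"tz": 0,"yaw": 0},
    {"tx": 0.2,"ty": 0,"tz": 0,"yaw": 0},
    {"tx": 0.15,"ty": 0,"tz": 0,"yaw": 0}
  ]
}}

```text
time_s: 5.7
position: [0.5591, 0.0439, 0.0294]
tool_rot: [[-0.223, 0.975, 0.011], [0.975, 0.223, -0.017], [-0.019, 0.007, -1.0]]
ft_force: [1.3, -4.1, 1.7]
grip_width: 0.0004
```

```bash
python3 -c "
from h import *
state()"
```

```text
t 5.7 carrier xy mm [  1.4 -14.6] tips z 18.4 yaw err deg 0.02 F carrier [ 0.3 -4.3] 1.7
```

Request:
{"name": "carry_out", "arguments": {
  "rows": [
    {"tx": 0.15,"ty": 0,"tz": 0,"yaw": 0},
    {"tx": 0.15,"ty": 0,"tz": 0,"yaw": 0}
  ]
}}

```text
time_s: 5.9
position: [0.5592, 0.0444, 0.0296]
tool_rot: [[-0.224, 0.975, 0.012], [0.974, 0.224, -0.022], [-0.024, 0.007, -1.0]]
ft_force: [1.0, -15.2, 1.0]
grip_width: -0.0005
```

```bash
python3 -c "
from h import *
state()"
```

```text
t 5.9 carrier xy mm [  1.6 -14.1] tips z 18.6 yaw err deg 0.07 F carrier [ -2.4 -15. ] 1.0
```

The force rose to 15 N at the expected place, so the row is on the stop. I'll back off, lift and look.

Request:
{"name": "carry_out", "arguments": {
  "rows": [
    {"tx": 0,"ty": 0,"tz": 0,"yaw": 0},
    {"tx": 0,"ty": 0,"tz": 0,"yaw": 0},
    {"tx": 0,"ty": 0,"tz": 0,"yaw": 0},
    {"tx": -1,"ty": 0,"tz": 0,"yaw": 0},
    {"tx": -1,"ty": 0,"tz": 0,"yaw": 0},
    {"tx": -1,"ty": 0,"tz": -3,"yaw": 0},
    {"tx": 0,"ty": 0,"tz": -4,"yaw": 0},
    {"tx": 0,"ty": 0,"tz": -4,"yaw": 0},
    {"tx": 0,"ty": 0,"tz": 0,"yaw": 0}
  ]
}}

```text
time_s: 6.8
position: [0.5638, 0.0144, 0.1418]
tool_rot: [[-0.222, 0.975, 0.004], [0.975, 0.222, -0.018], [-0.018, 0.0, -1.0]]
ft_force: [0.2, 0.8, 0.2]
grip_width: 0.0003
```

Run:
```python
from h import *
state()
p=env.camera_params("wrist");im=env.get_image("wrist")
np.savez("w3.npz",**p);cv2.imwrite("pics/w3.png",im[:,:,::-1])
P=np.array([[0,-5,44],[0,115,44],[-118,-12,27],[0,115,42]])/1e3
print(proj(c2w(V,P),p).round(1))
```

```text
t 6.8 carrier xy mm [ -0.5 -44.3] tips z 130.8 yaw err deg -0.03 F carrier [0.4 0.7] 0.2
[[270.6 163.2]
 [270.7 -30.8]
 [121.2 169.3]
 [270.7 -29.4]]
```

View pics/w3.png

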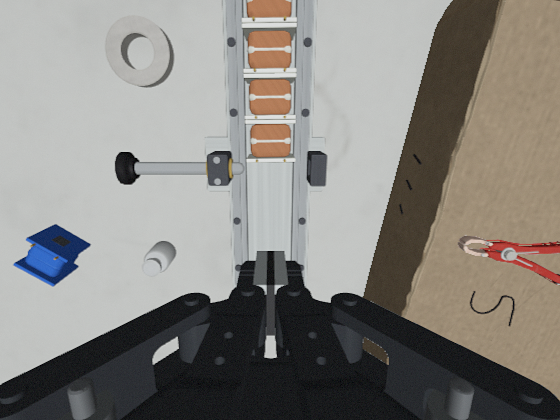

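The rear flange of the last coil is at row 160 (home predicted 163), and the coils are flat and closed up. The bolt is still drawn back with its head at (116-135,168), and the way behind it is clear. Next I'll move behind the head.

Request:
{"name": "carry_out", "arguments": {
  "rows": [
    {"tx": 0.8,"ty": -4,"tz": 0,"yaw": 0},
    {"tx": 0.8,"ty": -4,"tz": 0,"yaw": 0},
    {"tx": 0.8,"ty": -4,"tz": 0,"yaw": 0},
    {"tx": 0.8,"ty": -4,"tz": 0,"yaw": 0},
    {"tx": 0,"ty": 0,"tz": 0,"yaw": 0},
    {"tx": 0,"ty": 0,"tz": 3,"yaw": 0},
    {"tx": 0,"ty": 0,"tz": 3,"yaw": 0},
    {"tx": 0,"ty": 0,"tz": 0,"yaw": 0}
  ]
}}

```text
time_s: 7.65
position: [0.3888, 0.009, 0.07]
tool_rot: [[-0.22, 0.975, -0.013], [0.976, 0.22, -0.012], [-0.008, -0.015, -1.0]]
ft_force: [0.6, 0.2, 0.2]
grip_width: 0.0001
```

```bash
python3 -c "
from h import *
state()"
```

```text
t 7.65 carrier xy mm [-172.4  -10.7] tips z 59.0 yaw err deg -0.18 F carrier [0.6 0. ] 0.2
```

Request:
{"name": "carry_out", "arguments": {
  "rows": [
    {"tx": -0.1,"ty": 0.7,"tz": 2,"yaw": 0},
    {"tx": 0,"ty": 0.5,"tz": 1.5,"yaw": 0},
    {"tx": 0,"ty": 0,"tz": 0.3,"yaw": 0},
    {"tx": 0,"ty": 0,"tz": 0,"yaw": 0}
  ]
}}

```text
time_s: 8.05
position: [0.4019, 0.0097, 0.0316]
tool_rot: [[-0.219, 0.976, -0.015], [0.976, 0.219, -0.011], [-0.007, -0.017, -1.0]]
ft_force: [-0.5, 0.2, -0.2]
grip_width: -0.0002
```

Run:
```python
from h import *
state()
p=env.camera_params("wrist");im=env.get_image("wrist")
cv2.imwrite("pics/w4.png",im[:,:,::-1])
```

```text
t 8.05 carrier xy mm [-159.4  -12.9] tips z 20.6 yaw err deg -0.21 F carrier [-0.5  0.3] -0.2
```

View pics/w4.png

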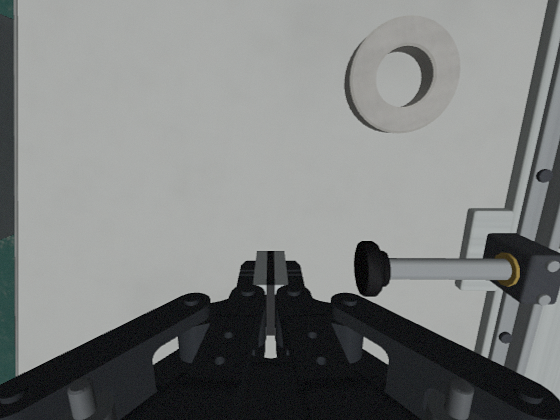

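The fingers at (270,265) are behind the black head (rear face at column 357) and level with it. Pushing along +x now.

Request:
{"name": "carry_out", "arguments": {
  "rows": [
    {"tx": 0.1,"ty": 0.5,"tz": 0.3,"yaw": 0},
    {"tx": 0,"ty": 0.5,"tz": 0,"yaw": 0},
    {"tx": 0,"ty": 0.5,"tz": 0,"yaw": 0},
    {"tx": 0,"ty": 0.5,"tz": 0,"yaw": 0},
    {"tx": 0,"ty": 0.5,"tz": 0,"yaw": 0},
    {"tx": 0,"ty": 0.5,"tz": 0,"yaw": 0},
    {"tx": 0,"ty": 0.5,"tz": 0,"yaw": 0},
    {"tx": 0,"ty": 0.5,"tz": 0,"yaw": 0},
    {"tx": 0,"ty": 0.5,"tz": 0,"yaw": 0},
    {"tx": 0,"ty": 0.5,"tz": 0,"yaw": 0}
  ]
}}

```text
time_s: 9.1
position: [0.4545, 0.0224, 0.0302]
tool_rot: [[-0.22, 0.976, -0.013], [0.976, 0.219, -0.012], [-0.009, -0.015, -1.0]]
ft_force: [-1.4, -1.0, 1.2]
grip_width: -0.0004
```

```bash
python3 -c "
from h import *
state()"
```

```text
t 9.1 carrier xy mm [-105.3  -12.3] tips z 19.2 yaw err deg -0.19 F carrier [-1.6 -0.7] 1.2
```

Request:
{"name": "carry_out", "arguments": {
  "rows": [
    {"tx": 0,"ty": 0.5,"tz": 0,"yaw": 0},
    {"tx": 0,"ty": 0.5,"tz": 0,"yaw": 0},
    {"tx": 0,"ty": 0.5,"tz": 0,"yaw": 0},
    {"tx": 0,"ty": 0.4,"tz": 0,"yaw": 0},
    {"tx": 0,"ty": 0.3,"tz": 0,"yaw": 0},
    {"tx": 0,"ty": 0.2,"tz": 0,"yaw": 0}
  ]
}}

```text
time_s: 9.7
position: [0.4803, 0.0283, 0.0297]
tool_rot: [[-0.22, 0.975, -0.013], [0.976, 0.219, -0.012], [-0.008, -0.015, -1.0]]
ft_force: [-1.2, -1.3, 1.1]
grip_width: -0.0001
```

```bash
python3 -c "
from h import *
state()"
```

```text
t 9.7 carrier xy mm [-78.9 -12.3] tips z 18.7 yaw err deg -0.18 F carrier [-1.4 -1.1] 1.1
```

Request:
{"name": "carry_out", "arguments": {
  "rows": [
    {"tx": 0,"ty": 0.2,"tz": 0,"yaw": 0},
    {"tx": 0,"ty": 0.2,"tz": 0,"yaw": 0},
    {"tx": 0,"ty": 0.2,"tz": 0,"yaw": 0}
  ]
}}

```text
time_s: 10.0
position: [0.4823, 0.029, 0.0294]
tool_rot: [[-0.221, 0.975, -0.024], [0.975, 0.221, -0.013], [-0.008, -0.026, -1.0]]
ft_force: [-12.2, -6.8, 11.0]
grip_width: -0.0001
```

```bash
python3 -c "
from h import *
state()"
```

```text
t 10.0 carrier xy mm [-76.8 -12. ] tips z 18.4 yaw err deg -0.1 F carrier [-13.4  -3.9] 11.0
```

The force rose to 13 N at about full travel. I'll back off, lift and look.

Request:
{"name": "carry_out", "arguments": {
  "rows": [
    {"tx": 0,"ty": 0,"tz": 0,"yaw": 0},
    {"tx": 0,"ty": -1,"tz": 0,"yaw": 0},
    {"tx": 0,"ty": -1,"tz": 0,"yaw": 0},
    {"tx": 0,"ty": -1,"tz": -3,"yaw": 0},
    {"tx": -1,"ty": 1,"tz": -4,"yaw": 0},
    {"tx": -1,"ty": 1,"tz": -4,"yaw": 0},
    {"tx": -1,"ty": 1,"tz": -2,"yaw": 0},
    {"tx": -1,"ty": 1,"tz": 0,"yaw": 0},
    {"tx": 0,"ty": 0,"tz": 0,"yaw": 0}
  ]
}}

```text
time_s: 10.9
position: [0.4995, -0.0077, 0.1637]
tool_rot: [[-0.22, 0.975, -0.025], [0.975, 0.22, -0.012], [-0.006, -0.027, -1.0]]
ft_force: [-0.2, 0.2, -0.6]
grip_width: -0.0001
```

Run:
```python
from h import *
state()
p=env.camera_params("wrist");im=env.get_image("wrist")
cv2.imwrite("pics/w5.png",im[:,:,::-1])
print(proj(c2w(V,np.array([[0,-5,44],[-62,-12,27],[-67,-12,27],[34,-12,27]])/1e3),p).round(1))
```

```text
t 10.9 carrier xy mm [-68.2 -51.6] tips z 152.7 yaw err deg -0.14 F carrier [-0.2  0.2] -0.6
[[360.4 152.2]
 [281.5 158.8]
 [275.6 158.8]
 [395.3 158.9]]
```

View pics/w5.png

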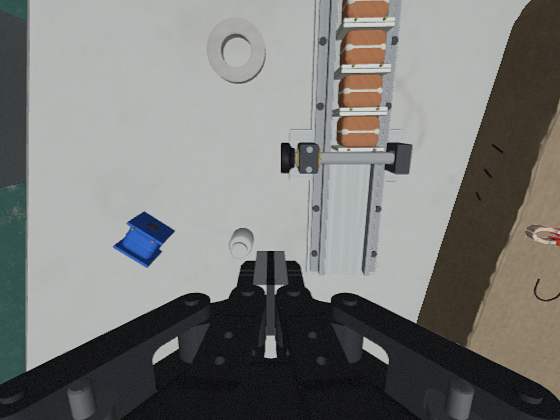

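The rod spans the channel into the keeper. The head's rear face is at column 281 (full-in prediction 281.5), the last coil's rear flange is at row 150 with the row closed up, and the ring and weight haven't been touched. Handing in.

```bash
python3 -c "
from rig import env
print(env.close_job())"
```

```text
the job is handed in; nothing more can be done
None
```

I pushed the four coils home against the end stop as one train, then pushed the bolt in behind the last coil, and handed the job in at about 11 s. The hand-in gives no verdict, so these results rest on my own checks.

- **Row:** it slid with about 4 N, and the force rose to 15 N at the stop. The wrist view afterwards showed the last coil's rear flange within about 2 mm of its home position, with the coils flat and closed up.
- **Bolt:** it slid with about 1.5 N, and the force rose to 13 N at the end of its travel. In the last picture the head's rear face was within a pixel of its fully-in position, and the rod reached the keeper.
- **Other things:** the last picture showed the ring and weight undisturbed. The spare coil and screwdriver were out of view at the end, but the arm worked away from both. The arm was clear of everything at hand-in.
- **What disagreed:** my first carrier pose, from the top camera, had errors of up to 3 pixels, because I had taken the base of the stop for its top edge and had assumed the plate ends. I used the wrist-camera fit instead. It gave the row's length to 0.6 mm, and the arm met the stop about 2 mm beyond where it predicted.

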